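# Seat the filter funnel in the flask's collar

### The arm

A 6-joint arm with a two-finger parallel gripper is mounted at the origin on the work surface. World frame = base frame: x ahead of the robot, y to its left, z up, the work surface at z = 0. Lengths are in m, angles in rad, forces in N, time in s.
With the tool pointing down it reaches from about 0.375 to 0.975 m from the base axis. Payload 3.8 kg.
Tool frame: the origin (TCP) lies at the very end of the fingers, on their centre line; the grasp point (between the pads) lies 19 mm behind it (bot.pinch_z is the distance from the TCP to the grasp point, in m); x points along the fingers, y is the direction in which the jaws open and shut, and the axes are right-handed (so a half turn about x gives the same grasp; the last joint's range is limited). The gripper opens to 85 mm and grips with 20 to 120 N. Pads are 22 mm wide; open, the fingers measure 114 mm over their backs; the gripper's body (76 mm by 85 mm) begins 54 mm behind the grasp point. The pads swing forward as they close: fully open they stand 13 mm farther back than shut.
Start: joints at [-1.362, 0.264, 1.604, -0, 1.274, -0.037], TCP at [0.164, -0.655, 0.208] pointing down, gripper open.
Joint ranges: [-2.63, 2.63], [-0.94, 2.18], [0.31, 2.57], [-1.31, 4.45], [0, 2.66], [-2.55, 2.55]. Speed limits (rad/s): [2.57, 2.57, 3.14, 3.14, 3.14, 3.14].

### API

Orientations are given as a rotation vector (axis times angle).
In Python, from workcell import monitor, imaging, finish_job, bot gives the robot as it stands.
- The arm moves only by the tool jog_arm, never from a script. Its argument "rows" is a list of rows, each a list of 7 numbers: the shift along the tool's x, y, z in m, then the turn, a rotation vector about the tool's x, y, z in rad, then the opening in per cent of the stroke, from 0 (shut) to 100 (fully open). A call has 1 to 20 rows; each row is the pose to reach, as a shift and turn from the pose measured when the call began, along the tool's axes at that moment; what a row does not reach only later rows make up. A row lasts 1/10 s, in which the tool goes at most 50 mm and 8.59 degrees, less where a joint would pass 70% of its speed; a pose out of reach is approached as far as the arm can. A call with a gripper value outside its range is refused whole. The fingers move at their own pace and stop on an object; "force" is the grip in N (left out, the last holds). Time passes only in rows, so rows that repeat a pose let the fingers close. It gives the time, the measured TCP pose, the force and the opening at its end, in the units of the state.
- monitor.read_state(): the state, without advancing time (a new reading comes with each control period).
- imaging.read_camera(name): name is "scene" or "top" or "wrist"; returns the picture (420x560x3 uint8, blue, green, red); there is no depth.
- imaging.camera_params(name): a dict with "fx", "fy", "cx", "cy" (pixels), "T" (4x4, takes a point from camera to world coordinates); the wrist camera has in their place "T_tool_cam" (4x4, takes a point from camera to tool coordinates, whose origin is the TCP and whose axes are the tool frame's). Camera axes: x right, y down, z forward; pixel columns grow to the right and rows downward; lengths in m; the calibration is good to about 2 mm. The wrist camera is an equidistant fisheye: a pixel r from the principal point sees the ray r / f radians off the axis. A picture is of the moment at which its call begins: read the wrist's pose just before it. camera_params takes no time and is no camera call.
- finish_job(): hands the job in, once; it reports no verdict.
The state is a dict: "time": time; "q": joint angles; "joint_vel": joint speeds; "joint_torque": joint torques, N m; "tool_pos": TCP position; "tcp_rot": TCP orientation; "wrist_force": force on the tool from outside, world axes, zero at the start; "torque": the same for the moment, N m; "width": opening from 0.0 (shut) to 1.0 (fully open).
Only numpy, scipy, OpenCV 4.12 (cv2) and the standard library are available. Lean on these libraries where they do the work, as an engineer would, in place of code of your own. Each camera call takes 0.05 s, during which the arm holds its last target. There are 200 camera calls.

### The job

Take the larger of the two porcelain filter funnels out of the rack, nest its cone in the tapered rubber collar on the filter flask so that it sits centred and upright, then press the funnel straight down until the collar is fully home on the bead of the flask's neck, keep it pressed there with about 15 N for a second to bed the seal, and let go. Push only on the funnel, never hard enough to crack the porcelain (20 N at most), and leave everything else as it stands.

Things in the scene. Friction and masses are not known exactly. Their poses are not given: they have to be found in the camera images.
- funnel: the larger white porcelain filter funnel, about 150 g, upright in a hole of the rack; lifts straight out. A solid cone, 20 mm across at the underside, 54 mm across at 30 mm height (walls 30 degrees from the axis), carries a straight cup 56 mm across from 30 to 60 mm height. Origin: centre of the underside; z up along its axis.
- funnel_floor (a point): centre of the flat perforated floor inside the larger funnel's cup, 46 mm above the funnel's underside, 14 mm below the cup's rim; 48 mm across inside the 4 mm wall; strong enough to press on.
- rack: fixed wooden rack board 85 by 320 mm, top 50 mm above the bench, with three 41 mm round holes in a row along its own y, 110 mm apart, the middle one at the centre. Which hole holds what varies; the larger funnel hangs by its cone, underside about 32 mm above the bench. Origin: on the bench under the board's centre.
- flask_stand: fixed stand, 130 mm square, with a conical glass filter flask on its platform and a smooth wet black rubber collar on its neck, all upright and centred on this origin, on the bench under the stand's centre. Unreported: the platform's height, and how far (0 to 10 mm) the flask will yet sink into its rubber ring, against about 8 N, before it stands firm. The robot itself must not push stand, flask or collar (a brush under 5 N is harmless).
- rim_lowest (a point): point on the flask's axis, 175 mm above the bench. The collar's top rim (61 mm across) lies between here and 50 mm higher at the start. Its mouth is a tapered hole that matches the funnel's cone: 46 mm wide at the top, 26 mm wide 18 mm below. Nested, the funnel's underside lies 23 mm below the collar's rim and the foot of its cup 7 mm above it.
- collar (a joint): how far the collar is pushed down the neck, m: 0 up, 0.010 fully down on the glass bead round the neck (visible gap closed). Starts at 0 to 0.003. It needs about 6 N to slide slowly, 0.12 N more per mm/s, then a hard stop; stays where left. Brittle: the contact forces round the taper must not add up to over 50 N; a straight push of P newtons makes about 2 P there, sideways pushes and drops more.
- small_funnel: white porcelain filter funnel of the same form but smaller (cup 43 mm across, 54 mm tall overall); a bystander hanging in another hole of the rack, stays there. Origin: centre of its underside.
- weighing_bottle: short closed glass jar, 48 mm across, 55 mm tall, standing over another place of the rack; bystander. Origin: centre of its underside.
- beaker: glass beaker 72 mm across, 95 mm tall, on the bench; bystander. Origin: centre of its underside.
- reagent_bottle: amber bottle 76 mm across, 130 mm tall; bystander. Origin: centre of its underside.
- wash_bottle: white plastic bottle 68 mm across, 130 mm tall; bystander. Origin: centre of its underside.
- mortar: white porcelain bowl 100 mm across, 50 mm tall; bystander. Origin: centre of its underside.
- spoon: steel spoon 160 mm long lying on the bench along its own x; bystander. Origin: under its middle.
Things that resemble listed ones, but are neither listed nor needed, are in the scene too. Leave any brown look-alike of the funnel alone.

How it is judged:
By the outcome, as a careful person would: the job done as asked, in the order asked, and still so for the second after the job is handed in, with the robot touching nothing.
It also fails if it takes over 72 s, if anything falls off the work surface, if the arm or the gripper's body presses on something with over 40 N, if the wrist force passes 120 N, or if a joint passes its speed limit or range.

## Working session

There is one attempt and no reset: what is moved stays moved. The work goes in short steps, Python scripts to look and compute and a tool call to move; the robot and the scene stay as the last step left them, time stands still between calls to the robot, and variables do not carry over. Pictures are saved under pics/ and viewed, about 8 in all and at most 12, crops included, and the job is handed in when it is done.

Besides the shell and the picture viewer there is one more tool, called after "Emit:" by a JSON object that holds its "api" and its "payload". jog_arm: Moves the arm, as the interface text tells. Its arguments: {"type":"object","properties":{"rows":{"type":"array","items":{"type":"array","items":{"type":"number"}}},"force":{"type":"number"}},"required":["rows"]}

```bash
mkdir -p pics; ls
python3 - <<'E'
from workcell import monitor, imaging, bot
import cv2, numpy as np
s=monitor.read_state(); print(s)
for n in ("scene","top"):
    im=imaging.read_camera(n); cv2.imwrite(f"pics/{n}0.png",im)
    print(n,imaging.camera_params(n))
print(imaging.camera_params("wrist"), bot.pinch_z)
E
```

```text
pics
{'time': 0.0, 'q': array([-1.36190261e+00,  2.64766953e-01,  1.60536412e+00,  2.21805205e-06,
        1.27366980e+00, -3.69344677e-02]), 'joint_vel': array([-0.00149192, -0.00037052,  0.00073598, -0.00143728,  0.00091646,
        0.00017593]), 'joint_torque': array([ 8.66474602e-04, -5.15110946e+01, -3.67315185e+01,  4.90043453e-05,
        1.29310833e-02,  1.72426212e-05]), 'tool_pos': array([ 0.16408484, -0.65396108,  0.2062581 ]), 'tcp_rot': array([ 2.09148101,  0.26071728, -2.09187621]), 'wrist_force': array([-0.02002091, -1.01575136,  0.30185057]), 'torque': array([ 0.00717866, -0.00368212, -0.06772995]), 'width': 1.0006728279570252}
scene {'fx': 418.4487213787307, 'fy': 418.4487213787307, 'cx': 288.7415475536229, 'cy': 212.9513675906478, 'T': array([[-0.75637288,  0.37167357, -0.53829251,  1.05577539],
       [ 0.65413675,  0.43261933, -0.62043986,  0.5676026 ],
       [ 0.00227465, -0.8214008 , -0.57034687,  0.65678594],
       [ 0.        ,  0.        ,  0.        ,  1.        ]])}
top {'fx': 465.74217964196004, 'fy': 465.74217964196004, 'cx': 282.87227702351726, 'cy': 204.47464432605338, 'T': array([[ 0.01192391, -0.99744881,  0.07038242,  0.47591582],
       [-0.99991912, -0.01158276,  0.00525326, -0.02756666],
       [-0.00442463, -0.07043937, -0.99750625,  1.17313193],
       [ 0.        ,  0.        ,  0.        ,  1.        ]])}
{'fx': 325.19226210127806, 'fy': 325.19226210127806, 'cx': 276.20303891679566, 'cy': 201.87000049613943, 'T_tool_cam': array([[-4.32005996e-04, -2.84828065e-01,  9.58578524e-01,
        -1.66494663e-01],
       [ 9.99999438e-01, -1.05123016e-03,  1.38315118e-04,
        -8.25350827e-04],
       [ 9.68290624e-04,  9.58578045e-01,  2.84828359e-01,
        -7.25967869e-02],
       [ 0.00000000e+00,  0.00000000e+00,  0.00000000e+00,
         1.00000000e+00]])} 0.0187
```

View pics/top0.png

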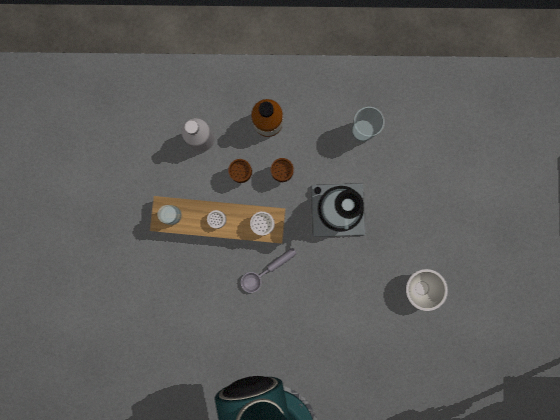

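View pics/scene0.png

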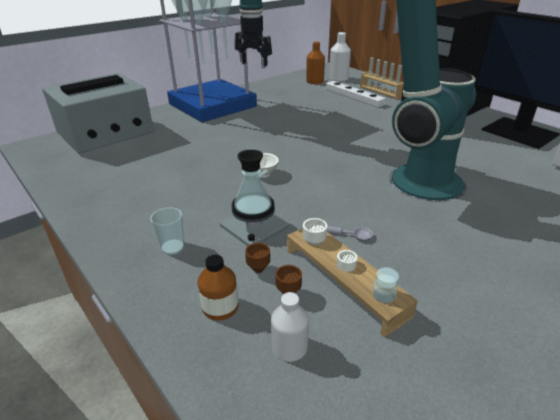

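Top view: the candidates are white cups at (262,223), larger, and (216,219), smaller, in the rack. The brown look-alikes at (240,171) and (283,170) are off the rack. The jar is at (168,214) and the collar at (348,205). I'll measure them and confirm in one enlarged crop.

```bash
cat > h.py <<'E'
import numpy as np, cv2
from workcell import monitor, imaging, bot
from scipy.spatial.transform import Rotation as R
def ray(n,uv):
    p=imaging.camera_params(n); T=p["T"]
    d=T[:3,:3]@np.array([(uv[0]-p["cx"])/p["fx"],(uv[1]-p["cy"])/p["fy"],1]); return T[:3,3],d/np.linalg.norm(d)
def onz(n,uv,z):
    o,d=ray(n,uv); return o+d*(z-o[2])/d[2]
def tri(r1,r2):
    (o1,d1),(o2,d2)=r1,r2
    A=np.stack([d1,-d2],1); s=np.linalg.lstsq(A,o2-o1,rcond=None)[0]
    a,b=o1+s[0]*d1,o2+s[1]*d2; return (a+b)/2,np.linalg.norm(a-b)
def blobs(mask,lo=60):
    cs,_=cv2.findContours(mask,cv2.RETR_CCOMP,cv2.CHAIN_APPROX_NONE)
    return [(cv2.fitEllipse(c),cv2.contourArea(c)) for c in cs if len(c)>5 and cv2.contourArea(c)>lo]
E
python3 - <<'E'
from h import *
t=cv2.imread("pics/top0.png"); s=cv2.imread("pics/scene0.png")
def white(im,thr=125):
    h=cv2.cvtColor(im,cv2.COLOR_BGR2HSV); return ((h[...,2]>thr)&(h[...,1]<60)).astype(np.uint8)*255
m=cv2.morphologyEx(white(t),cv2.MORPH_CLOSE,np.ones((5,5)))
print("top white")
for e,a in blobs(m):
    if 140<e[0][0]<400 and 180<e[0][1]<260:
        f=e[1][1]; print(np.round(e[0],1),np.round(e[1],1),a,np.round(onz("top",e[0],.092),4), "diam@.092",round(f/465.7*(1.173-.092),4))
m=((t.max(2)<45)*255).astype(np.uint8)
print("top dark")
for e,a in blobs(m):
    if 300<e[0][0]<400 and 160<e[0][1]<260: print(np.round(e[0],1),np.round(e[1],1),a)
m=((s.max(2)<45)*255).astype(np.uint8)
print("scene dark")
for e,a in blobs(m):
    if 220<e[0][0]<290 and 130<e[0][1]<240: print(np.round(e[0],1),np.round(e[1],1),a)
h=cv2.cvtColor(t,cv2.COLOR_BGR2HSV); w=(((h[...,0]>8)&(h[...,0]<25)&(h[...,1]>70)&(h[...,2]>90))*255).astype(np.uint8)
w[:,:145]=0;w[:190]=0;w[250:]=0;w[:,295:]=0
r=cv2.minAreaRect(cv2.findNonZero(w)); print("rack",r,[np.round(onz("top",p,.05)[:2],4) for p in cv2.boxPoints(r)])
c1=cv2.resize(t[160:245,145:375],None,fx=3.4,fy=3.4,interpolation=cv2.INTER_CUBIC)
c2=cv2.resize(s[140:290,190:400],None,fx=2,fy=2,interpolation=cv2.INTER_CUBIC)
o=np.zeros((595,800,3),np.uint8); o[:c1.shape[0],:c1.shape[1]]=c1[:,:800]; o[290:590,:420]=c2
o[290:590,420:720]=cv2.resize(s[145:205,220:280],(300,300),interpolation=cv2.INTER_CUBIC)
cv2.imwrite("pics/crop1.png",o)
E
```

```text
top white
[261.7 223. ] [22.9 23.7] 424.0 [0.5085 0.0267 0.092 ] diam@.092 0.0551
[215.9 218.7] [17.1 18.3] 243.5 [0.5172 0.1333 0.092 ] diam@.092 0.0424
[166.5 213.6] [17.  17.9] 238.0 [0.5277 0.2485 0.092 ] diam@.092 0.0416
[347.1 204.3] [10.4 11. ] 88.0 [ 0.5543 -0.1711  0.092 ] diam@.092 0.0255
[341.2 207.8] [31.5 33.2] 337.0 [ 0.5461 -0.1576  0.092 ] diam@.092 0.0771
top dark
[340.3 208.2] [44.1 45.2] 1566.0
[347.6 204.3] [13.9 14.9] 160.0
[339.7 208.8] [38.7 39.6] 765.5
scene dark
[252.7 204.6] [27.1 40.5] 172.0
[250.  159.8] [20.9 21.9] 340.5
rack ((217.2559814453125, 219.29794311523438), (132.648193359375, 35.39939498901367), 5.411868572235107) [array([0.4881, 0.299 ]), array([0.5735, 0.2936]), array([ 0.5468, -0.0268]), array([ 0.4619, -0.0197])]
```

View pics/crop1.png

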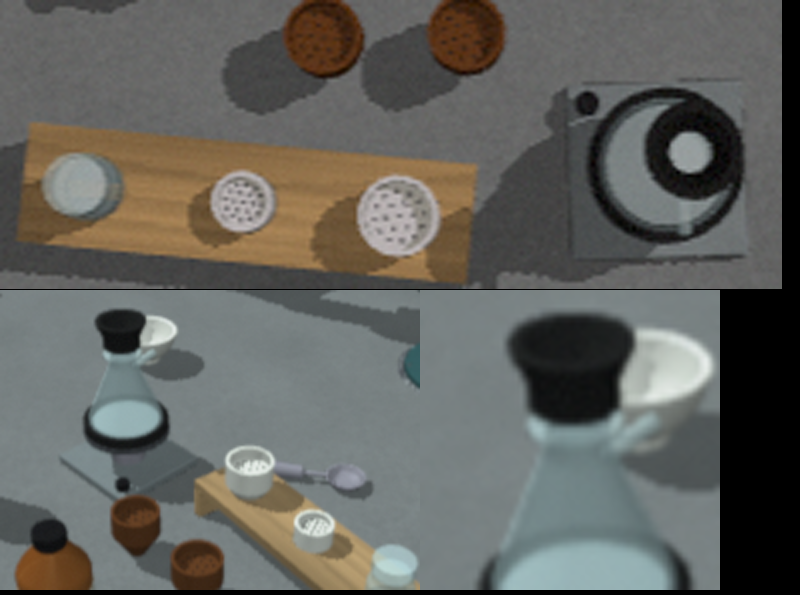

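The crop confirms the choice: the larger white cup at (262,223) measures 55 mm across and lies 110 mm from the rack centre, and the smaller one measures 42 mm. The collar rim is centred near (349,203) in the top view and (250,156) in the scene view. Next I'll triangulate it.

Run:
```python
from h import *
t=cv2.imread("pics/top0.png"); s=cv2.imread("pics/scene0.png")
# top: dark annulus -> circle from right-hand boundary
g=t.max(2)
m=((g<40)*255).astype(np.uint8); 
hole=None
sub=m.copy(); 
# rays from hole centre outward, to right/up/down where background is lighter, find dark->light edge
c=np.array([347.6,204.3]); pts=[]
for a in np.radians(np.arange(-100,101,5)):
    d=np.array([np.cos(a),np.sin(a)])
    rr=np.arange(9,22,.25); v=np.array([cv2.getRectSubPix(g.astype(np.float32),(1,1),tuple(map(float,c+d*r)))[0,0] for r in rr])
    k=np.where(v>50)[0]
    if len(k): pts.append(c+d*rr[k[0]])
pts=np.array(pts); A=np.c_[2*pts,np.ones(len(pts))]
for _ in range(4):
    x=np.linalg.lstsq(A,(pts**2).sum(1),rcond=None)[0]; r=np.sqrt(x[2]+x[:2]@x[:2])
    e=abs(np.linalg.norm(pts-x[:2],axis=1)-r); k=e<max(.6,1.5*np.median(e)); pts=pts[k];A=A[k]
print("top circle",x[:2],r,len(pts))
for sy in (155,156,157,158):
    P,e=tri(ray("top",x[:2]),ray("scene",(250.4,sy))); print(sy,np.round(P,4),round(e,4))
print("stand",onz("top",(338.3,209.1),.004), "r mm @",[(z,r/465.7*(1.173-z)) for z in (.18,.2,.22)])
# scene collar extents
m=((s.max(2)<45)*255).astype(np.uint8)
for y in range(146,174): 
    k=np.where(m[y,225:285])[0]
    if len(k): print(y,225+k[0],225+k[-1],end='; ')
st=monitor.read_state(); print(R.from_rotvec(st["tcp_rot"]).as_matrix().round(3))
```

```text
top circle [348.59187498 203.48799345] 14.43302263032521 26
155 [ 0.5468 -0.1581  0.2095] 0.002
156 [ 0.5469 -0.1584  0.2069] 0.0022
157 [ 0.547  -0.1586  0.2042] 0.0024
158 [ 0.5471 -0.1589  0.2015] 0.0027
stand [ 0.54837187 -0.16085486  0.004     ] r mm @ [(0.18, np.float64(0.030775158840268275)), (0.2, np.float64(0.03015531676896378)), (0.22, np.float64(0.02953547469765928))]
150 250 252; 151 244 257; 152 241 259; 153 240 260; 154 239 261; 155 239 261; 156 239 261; 157 239 261; 158 239 260; 159 240 260; 160 240 259; 161 241 259; 162 241 258; 163 242 258; 164 242 258; 165 242 258; 166 242 258; 167 242 258; 168 243 258; 169 244 257; 170 245 255; [[-0.     0.243 -0.97 ]
 [ 0.002 -0.97  -0.243]
 [-1.    -0.002 -0.   ]]
```

```bash
cat >> h.py <<'E'
def shift(target):
    s=monitor.read_state(); M=R.from_rotvec(s["tcp_rot"]).as_matrix()
    down=np.array([[0,.243,-.97],[0,-.97,-.243],[-1,0,0]])
    print("t",round(s["time"],2),"pos",s["tool_pos"].round(4),"F",s["wrist_force"].round(2),"w",round(s["width"],3))
    print("shift",(M.T@(np.array(target)-s["tool_pos"])).round(4),"turn",R.from_matrix(M.T@down).as_rotvec().round(4))
def wproj_rays(uv,s):
    p=imaging.camera_params("wrist"); M=np.eye(4); M[:3,:3]=R.from_rotvec(s["tcp_rot"]).as_matrix(); M[:3,3]=s["tool_pos"]
    T=M@p["T_tool_cam"]; v=np.array([uv[0]-p["cx"],uv[1]-p["cy"]]); r=np.linalg.norm(v); th=r/p["fx"]
    d=np.r_[v/max(r,1e-9)*np.sin(th),np.cos(th)]; return T[:3,3],T[:3,:3]@d
def wonz(uv,s,z):
    o,d=wproj_rays(uv,s); return o+d*(z-o[2])/d[2]
def wpix(P,s):
    p=imaging.camera_params("wrist"); M=np.eye(4); M[:3,:3]=R.from_rotvec(s["tcp_rot"]).as_matrix(); M[:3,3]=s["tool_pos"]
    c=np.linalg.inv(M@p["T_tool_cam"])@np.r_[P,1]; th=np.arctan2(np.hypot(c[0],c[1]),c[2]); u=c[:2]/np.hypot(c[0],c[1])*th*p["fx"]
    return u+[p["cx"],p["cy"]]
E
python3 -c "
from h import *
shift([.5085,.0267,.30]);shift([.5085,.0267,.20])"
```

```text
t 0.1 pos [ 0.1641 -0.654   0.2064] F [ 0.04 -0.52  0.34] w 0.994
shift [-0.0924 -0.5766 -0.4997] turn [ 0.0003 -0.0001  0.0021]
t 0.1 pos [ 0.1641 -0.654   0.2064] F [ 0.04 -0.52  0.34] w 0.994
shift [ 0.0076 -0.5764 -0.4997] turn [ 0.0003 -0.0001  0.0021]
```

Emit:
{"api": "jog_arm", "payload": {"rows": [[-0.05,0,0,0,0,0,100],[-0.092,0,0,0,0,0.002,100],[-0.092,-0.576,-0.5,0,0,0.002,100],[-0.092,-0.576,-0.5,0,0,0.002,100],[-0.092,-0.576,-0.5,0,0,0.002,100],[-0.092,-0.576,-0.5,0,0,0.002,100],[-0.092,-0.576,-0.5,0,0,0.002,100],[-0.092,-0.576,-0.5,0,0,0.002,100],[-0.092,-0.576,-0.5,0,0,0.002,100],[-0.092,-0.576,-0.5,0,0,0.002,100],[-0.092,-0.576,-0.5,0,0,0.002,100],[-0.092,-0.576,-0.5,0,0,0.002,100],[-0.092,-0.576,-0.5,0,0,0.002,100],[-0.092,-0.576,-0.5,0,0,0.002,100],[-0.092,-0.576,-0.5,0,0,0.002,100],[-0.092,-0.576,-0.5,0,0,0.002,100],[-0.092,-0.576,-0.5,0,0,0.002,100],[-0.092,-0.576,-0.5,0,0,0.002,100],[-0.092,-0.576,-0.5,0,0,0.002,100],[-0.092,-0.576,-0.5,0,0,0.002,100]], "force": 30}}

```text
time: 2.1
tool_pos: [0.5084, 0.0255, 0.2991]
tcp_rot: [2.089, 0.258, -2.092]
wrist_force: [-0.3, -0.7, -0.6]
width: 1.001
```

```bash
python3 -c "
from h import *
shift([.5085,.0267,.20])"
```

```text
t 2.1 pos [0.5084 0.0255 0.2991] F [-0.28 -0.73 -0.64] w 1.001
shift [ 0.0991 -0.0012 -0.0006] turn [ 0.0008  0.0015 -0.0005]
```

Emit:
{"api": "jog_arm", "payload": {"rows": [[0.05,-0.001,-0.0005,0.001,0.0015,-0.0005,100],[0.099,-0.001,-0.0005,0.001,0.0015,-0.0005,100],[0.099,-0.001,-0.0005,0.001,0.0015,-0.0005,100],[0.099,-0.001,-0.0005,0.001,0.0015,-0.0005,100]]}}

```text
time: 2.5
tool_pos: [0.5073, 0.0251, 0.1999]
tcp_rot: [2.09, 0.256, -2.095]
wrist_force: [0.8, 0.1, 1.4]
width: 1.0
```

Run:
```python
from h import *
s=monitor.read_state(); im=imaging.read_camera("wrist"); print(s["tool_pos"],s["tcp_rot"])
c=wpix([.5085,.0267,.0915],s); print("expect",c)
h=cv2.cvtColor(im,cv2.COLOR_BGR2HSV); m=(((h[...,2]>120)&(h[...,1]<50))*255).astype(np.uint8)
m=cv2.morphologyEx(m,cv2.MORPH_CLOSE,np.ones((5,5)))
for e,a in blobs(m,300): print(np.round(e[0],1),np.round(e[1],1),a,wonz(e[0],s,.0915).round(4))
cv2.imwrite("pics/w1.png",im)
```

```text
[0.50731889 0.02510217 0.19987601] [ 2.08951318  0.25559724 -2.09496631]
expect [275.67841135 189.91011501]
[436.6 388. ] [41.5 67.1] 1848.5 [ 0.2878 -0.2595  0.0915]
[117.9 384.1] [43.  51.8] 1571.0 [0.1918 0.1723 0.0915]
[276.1 187. ] [62.3 65.5] 3195.0 [0.5111 0.027  0.0915]
[168.2 147.7] [44.  48.7] 1677.5 [0.5235 0.1277 0.0915]
[288.6 169.6] [417.2 631.7] 168590.5 [0.5287 0.0202 0.0915]
[273.4 166.3] [144.7 441.5] 35419.5 [0.5283 0.0336 0.0915]
[461.8  46.8] [57.7 81.5] 3450.0 [ 0.6849 -0.1074  0.0915]
[524.4  41.8] [33.  67.1] 1225.0 [ 0.7265 -0.1833  0.0915]
[281.   57.8] [ 79.7 205. ] 10553.0 [0.6197 0.0496 0.0915]
```

View pics/w1.png

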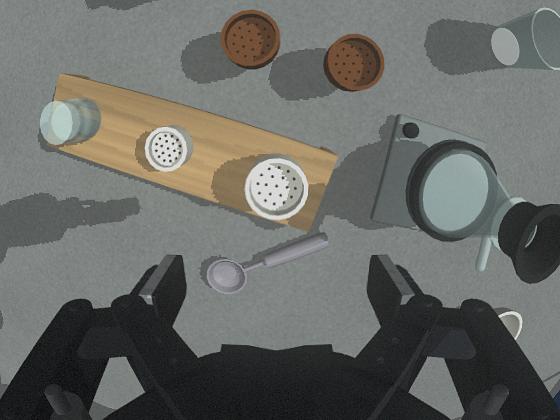

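The wrist view shows the larger cup at (276,187), with the fingers either side of the tool axis. It gives (0.511, 0.027) against (0.5085, 0.0267) from the top, so I'll use (0.510, 0.027).

```bash
python3 -c "
from h import *
shift([.510,.0268,.062])"
```

```text
t 2.55 pos [0.5095 0.0254 0.2023] F [ 0.14  1.02 -0.53] w 0.997
shift [ 0.1403 -0.0014 -0.0005] turn [-0.002  -0.0024 -0.0008]
```

Emit:
{"api": "jog_arm", "payload": {"rows": [[0.04,-0.001,-0.0005,0,0,0,100],[0.08,-0.001,-0.0005,0,0,0,100],[0.11,-0.001,-0.0005,0,0,0,100],[0.13,-0.001,-0.0005,0,0,0,100],[0.139,-0.001,-0.0005,0,0,0,100],[0.139,-0.001,-0.0005,0,0,0,100]]}}

```text
time: 3.15
tool_pos: [0.5119, 0.0261, 0.065]
tcp_rot: [2.097, 0.255, -2.087]
wrist_force: [-0.1, 0.4, -0.3]
width: 0.995
```

```bash
python3 -c "
from h import *
for i in range(4): shift([.510,.0268,.062]); imaging.read_camera('top')
shift([.510,.0268,.062]);w=imaging.read_camera('wrist');cv2.imwrite('pics/w2.png',w)"
```

```text
t 3.15 pos [0.5119 0.0261 0.065 ] F [-0.07  0.39 -0.29] w 0.995
shift [ 0.003  -0.0011  0.0017] turn [-0.0025 -0.0048 -0.0014]
t 3.2 pos [0.5124 0.0262 0.0657] F [-0.35  0.06  0.75] w 1.0
shift [ 0.0037 -0.0012  0.0022] turn [-0.0024 -0.006  -0.0017]
t 3.25 pos [0.5127 0.0263 0.066 ] F [0.72 1.22 0.31] w 1.003
shift [ 0.004  -0.0012  0.0025] turn [-0.0023 -0.0067 -0.0019]
t 3.3 pos [0.5126 0.0263 0.066 ] F [-0.74  0.1   0.98] w 0.998
shift [ 0.0039 -0.0011  0.0024] turn [-0.0022 -0.0069 -0.0019]
t 3.35 pos [0.5123 0.0264 0.0658] F [-0.14  0.   -0.52] w 1.001
shift [ 0.0037 -0.001   0.0022] turn [-0.0021 -0.0066 -0.0018]
```

View pics/w2.png

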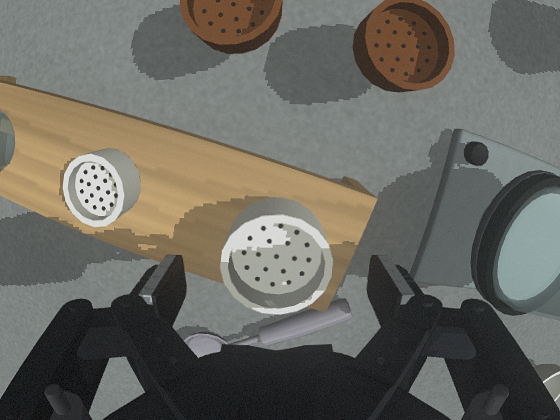

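Here the cup rim is centred near (276,262), midway between the fingers. I'll check the along-pad offset numerically.

Run:
```python
from h import *
im=cv2.imread("pics/w2.png"); s=monitor.read_state()
g=im.min(2); m=((g>150)*255).astype(np.uint8)
P=[]
for uv in [(221,258),(333,258),(277,214),(277,314)]: print(uv,wonz(uv,s,.0915).round(4))
print("rim centre x,y from left/right:",((wonz((221,260),s,.0915)+wonz((333,260),s,.0915))/2).round(4),"near/far",((wonz((277,214),s,.0915)+wonz((277,314),s,.0915))/2).round(4))
shift([.510,.0268,.062])
```

```text
(221, 258) [0.5076 0.0538 0.0915]
(333, 258) [0.5206 0.001  0.0915]
(277, 214) [0.536  0.0329 0.0915]
(277, 314) [0.4822 0.0195 0.0915]
rim centre x,y from left/right: [0.513  0.0272 0.0915] near/far [0.5091 0.0262 0.0915]
t 3.4 pos [0.512  0.0264 0.0654] F [ 0.91 -0.76 -0.26] w 1.006
shift [ 0.0034 -0.0009  0.0018] turn [-0.002  -0.006  -0.0017]
```

Emit:
{"api": "jog_arm", "payload": {"rows": [[0.003,-0.0005,0.002,-0.002,-0.005,-0.002,100],[0.003,-0.0005,0.002,-0.002,-0.005,-0.002,100],[0.003,-0.0005,0.002,-0.002,-0.005,-0.002,100],[0.003,-0.0005,0.002,-0.002,-0.005,-0.002,40],[0.003,-0.0005,0.002,-0.002,-0.005,-0.002,30],[0.003,-0.0005,0.002,-0.002,-0.005,-0.002,30],[0.003,-0.0005,0.002,-0.002,-0.005,-0.002,30],[0.003,-0.0005,0.002,-0.002,-0.005,-0.002,30],[0.003,-0.0005,0.002,-0.002,-0.005,-0.002,30],[0.003,-0.0005,0.002,-0.002,-0.005,-0.002,30]], "force": 30}}

```text
time: 4.4
tool_pos: [0.5152, 0.022, 0.0671]
tcp_rot: [2.096, 0.251, -2.075]
wrist_force: [0.7, -15.7, 17.0]
width: 0.303
```

```bash
python3 -c "
from h import *
shift([.510,.0268,.33])"
```

```text
t 4.4 pos [0.5152 0.022  0.0671] F [  0.68 -15.74  17.04] w 0.303
shift [-0.263  -0.0034  0.0015] turn [ 0.0024 -0.0088 -0.0096]
```

```bash
python3 -c "
from h import *
w=imaging.read_camera('wrist');t=imaging.read_camera('scene')
o=np.zeros((420,800,3),np.uint8); o[:,:500]=w[:,30:530]; o[:300,500:]=cv2.resize(t[200:320,270:390],(300,300)); cv2.imwrite('pics/w3.png',o)
shift([.51,.0268,.062])"
```

```text
t 4.5 pos [0.5151 0.022  0.067 ] F [ -0.3  -15.14  17.05] w 0.301
shift [ 0.0049 -0.006   0.0038] turn [ 0.0023 -0.0087 -0.0095]
```

View pics/w3.png

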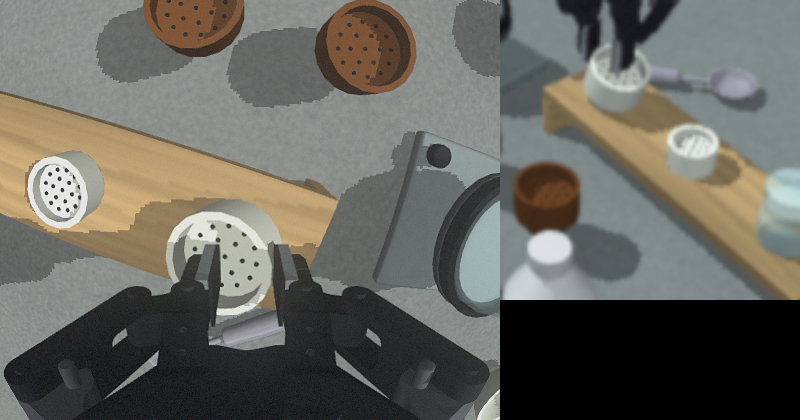

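Run:
```python
from h import *
s=monitor.read_state(); M=R.from_rotvec(s["tcp_rot"]).as_matrix()
def tp(v): return wpix(s["tool_pos"]+M@np.array(v),s).round(0)
for x in (0,-.013,-.026,-.04): print(x,tp([x,0,0]),tp([x,.0425,-.011]),tp([x,-.0425,-.011]),tp([x,.0425,.011]))
for x in (0,-.009): print("now",x,tp([x,.0128,-.011]),tp([x,-.0128,-.011]),tp([x,-.0128,.011]))
```

```text
0 [278. 242.] [354. 223.] [201. 223.] [351. 258.]
-0.013 [278. 252.] [360. 231.] [196. 232.] [356. 269.]
-0.026 [278. 263.] [366. 241.] [190. 241.] [361. 281.]
-0.04 [278. 277.] [374. 254.] [182. 254.] [368. 295.]
now 0 [301. 223.] [254. 223.] [255. 259.]
now -0.009 [302. 229.] [253. 229.] [254. 267.]
```

The picture shows the jaws shut to 30%. The left finger sits over the cup floor at (210,265) and the right one sits outside the right wall at (282,275), so one finger slipped over the rim and the cup is nudged. The visible fingertips lie higher than I assumed. I'll ease off sideways, lift clear and re-measure.

Emit:
{"api": "jog_arm", "payload": {"rows": [[-0.002,0.002,0,0,0,0,30],[-0.004,0.003,0,0,0,0,30],[-0.008,0.003,0,0,0,0,30],[-0.014,0.003,0,0,0,0,30],[-0.025,0.003,0,0,0,0,30],[-0.05,0.003,0,0,0,0,30],[-0.08,0.003,0,0,0,0,30],[-0.1,0.003,0,0,0,0,30],[-0.1,0.003,0,0,0,0,100],[-0.1,0.003,0,0,0,0,100],[-0.1,0.003,0,0,0,0,100],[-0.1,0.003,0,0,0,0,100]]}}

```text
time: 5.7
tool_pos: [0.5136, 0.0199, 0.1654]
tcp_rot: [2.093, 0.252, -2.079]
wrist_force: [-0.9, -0.4, -0.8]
width: 0.957
```

```bash
python3 -c "
from h import *
shift([.51,.0268,.166])
w=imaging.read_camera('wrist');t=imaging.read_camera('scene');cv2.imwrite('pics/s4.png',t);cv2.imwrite('pics/w4o.png',w)
o=np.zeros((420,800,3),np.uint8); o[:,:500]=w[:,30:530]; o[:300,500:]=cv2.resize(t[180:300,260:380],(300,300)); cv2.imwrite('pics/w4.png',o)
shift([.51,.0268,.166])"
```

```text
t 5.7 pos [0.5136 0.0199 0.1654] F [-0.86 -0.37 -0.82] w 0.957
shift [-0.0006 -0.0076  0.0018] turn [ 0.0024 -0.0059 -0.0087]
t 5.8 pos [0.5139 0.0198 0.1658] F [-0.68 -0.64 -0.33] w 1.005
shift [-0.0003 -0.0078  0.0021] turn [ 0.0023 -0.0065 -0.0089]
```

View pics/w4.png

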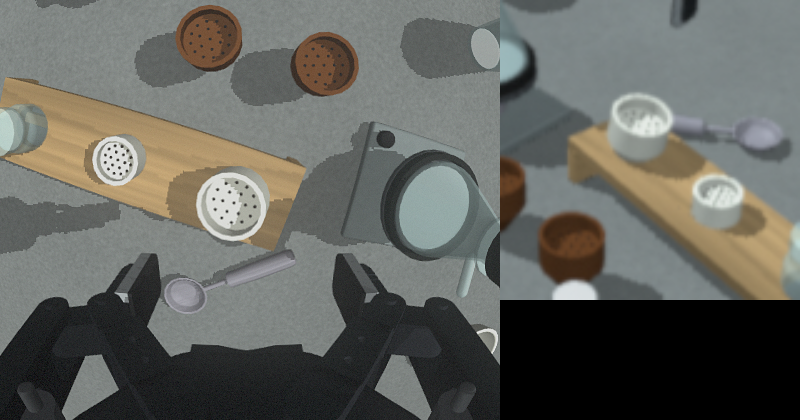

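Run:
```python
from h import *
s=monitor.read_state(); M=R.from_rotvec(s["tcp_rot"]).as_matrix()
def pix(n,P):
    p=imaging.camera_params(n); c=np.linalg.inv(p["T"])@np.r_[P,1]; return np.array([p["fx"]*c[0]/c[2]+p["cx"],p["fy"]*c[1]/c[2]+p["cy"]])
for x in (0,-.013,-.027,-.04): print(x,[pix("scene",s["tool_pos"]+M@np.array([x,y,z])).round(0) for y in (.0475,-.0475) for z in (-.011,.011)])
im=cv2.imread("pics/s4.png"); m=((im.max(2)<50)*255).astype(np.uint8); m[:,:270]=0;m[:,390:]=0;m[215:]=0
for y in range(165,200,2):
    k=np.where(m[y])[0]; print(y,(k.min(),k.max(),len(k)) if len(k) else None, end='; ')
cv2.imwrite("pics/s4c.png",cv2.resize(im[80:220,240:400],(800,600)))
for uv in [(262,206)]: print()
w=cv2.imread("pics/w4o.png"); g=w.min(2); h=cv2.cvtColor(w,cv2.COLOR_BGR2HSV)
mm=(((h[...,2]>100)&(h[...,1]<25))*255).astype(np.uint8); mm=cv2.morphologyEx(mm,cv2.MORPH_CLOSE,np.ones((5,5)))
for e,a in blobs(mm,1500):
    if 180<e[0][0]<330 and 150<e[0][1]<260: print(e,a,wonz(e[0],s,.0915).round(4))
```

```text
0 [array([291., 192.]), array([297., 188.]), array([328., 206.]), array([333., 202.])]
-0.013 [array([291., 187.]), array([297., 183.]), array([329., 201.]), array([334., 197.])]
-0.027 [array([291., 182.]), array([297., 178.]), array([329., 195.]), array([334., 191.])]
-0.04 [array([291., 176.]), array([297., 172.]), array([329., 190.]), array([335., 186.])]
165 (np.int64(295), np.int64(348), 29); 167 (np.int64(295), np.int64(348), 27); 169 (np.int64(295), np.int64(347), 23); 171 (np.int64(295), np.int64(346), 21); 173 (np.int64(294), np.int64(343), 18); 175 (np.int64(294), np.int64(338), 10); 177 (np.int64(334), np.int64(338), 5); 179 (np.int64(334), np.int64(338), 5); 181 (np.int64(334), np.int64(337), 4); 183 (np.int64(333), np.int64(337), 5); 185 (np.int64(333), np.int64(336), 4); 187 (np.int64(333), np.int64(334), 2); 189 None; 191 None; 193 None; 195 None; 197 None; 199 (np.int64(271), np.int64(271), 1); 
((281.3609619140625, 172.4160919189453), (420.67034912109375, 644.0101928710938), 90.77146911621094) 174366.5 [0.5388 0.0222 0.0915]
```

View pics/s4c.png

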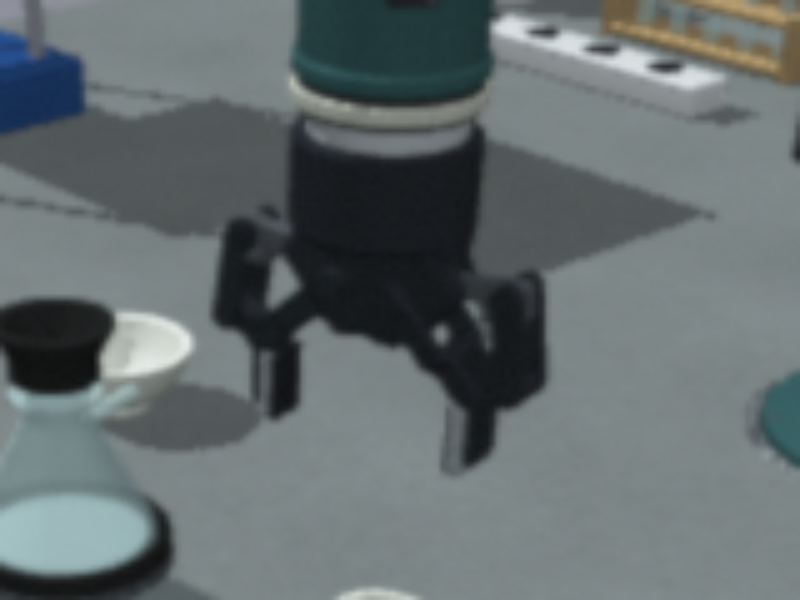

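Both cameras show the open fingertips about 40 mm behind the reported TCP, not 13 mm: in the scene picture the tips are at (333,188), where x = -0.040 projects. All the grasp heights must therefore come down about 27 mm. The cup still hangs in its hole at wrist pixel (262,206). I'll re-measure it and approach.

Run:
```python
from h import *
s=monitor.read_state()
print([wonz(u,s,.0915).round(4) for u in [(262.5,206),(226,206),(299,206)]])
shift([.510,.0300,.031])
t=imaging.read_camera("top"); h=cv2.cvtColor(t,cv2.COLOR_BGR2HSV); m=(((h[...,2]>125)&(h[...,1]<60))*255).astype(np.uint8)
m=cv2.morphologyEx(m,cv2.MORPH_CLOSE,np.ones((5,5)))
for e,a in blobs(m):
    if 200<e[0][0]<300 and 190<e[0][1]<250: print(np.round(e[0],1),np.round(e[1],1),onz("top",e[0],.092).round(4))
```

```text
[array([0.5096, 0.0298, 0.0915]), array([0.5027, 0.0575, 0.0915]), array([0.5164, 0.0023, 0.0915])]
t 5.8 pos [0.5139 0.0198 0.1658] F [-0.68 -0.64 -0.33] w 1.005
shift [ 0.1347 -0.0121  0.0022] turn [ 0.0023 -0.0065 -0.0089]
[286. 245.] [12.3 19.2] [ 0.4583 -0.0303  0.092 ]
[209.8 241.1] [ 8.5 17.8] [0.4652 0.1464 0.092 ]
```

Emit:
{"api": "jog_arm", "payload": {"rows": [[0.0,-0.011,0.0025,0.002,-0.0065,-0.009,100],[0.02,-0.011,0.0025,0.002,-0.0065,-0.009,100],[0.05,-0.011,0.0025,0.002,-0.0065,-0.009,100],[0.08,-0.011,0.0025,0.002,-0.0065,-0.009,100],[0.11,-0.011,0.0025,0.002,-0.0065,-0.009,100],[0.125,-0.011,0.0025,0.002,-0.0065,-0.009,100],[0.135,-0.011,0.0025,0.002,-0.0065,-0.009,100],[0.135,-0.011,0.0025,0.002,-0.0065,-0.009,100],[0.135,-0.011,0.0025,0.002,-0.0065,-0.009,100],[0.135,-0.011,0.0025,0.002,-0.0065,-0.009,100]]}}

```text
time: 6.85
tool_pos: [0.5115, 0.029, 0.0322]
tcp_rot: [2.094, 0.258, -2.088]
wrist_force: [0.9, -0.7, -0.0]
width: 1.002
```

```bash
python3 -c "
from h import *
shift([.5095,.029,.031]); t=imaging.read_camera('scene'); w=imaging.read_camera('wrist')
o=np.zeros((420,800,3),np.uint8); o[:,:500]=w[:,30:530]; o[:300,500:]=cv2.resize(t[150:270,260:380],(300,300)); cv2.imwrite('pics/w5.png',o)
"
```

```text
t 6.85 pos [0.5115 0.029  0.0322] F [ 0.88 -0.7  -0.05] w 1.002
shift [ 0.0012 -0.0005  0.0019] turn [ 0.0003 -0.0028 -0.0005]
```

View pics/w5.png

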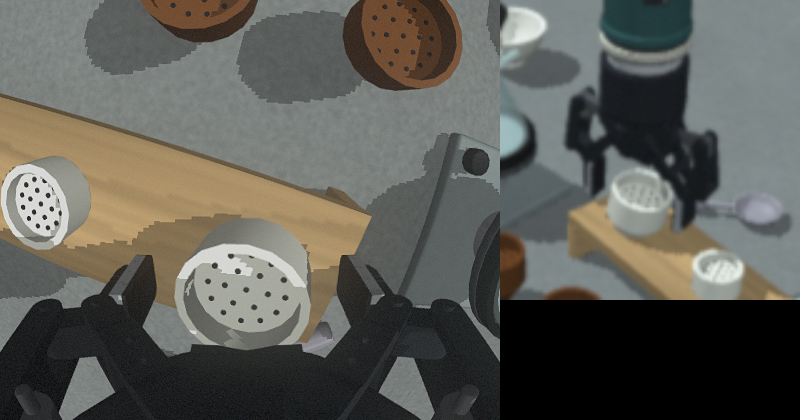

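The fingers now flank the cup, at (145,270) and (352,270), with their tips well below its rim and no contact force. Closing now.

Emit:
{"api": "jog_arm", "payload": {"rows": [[0.001,-0.0005,0.0015,0,-0.003,0,100],[0.001,-0.0005,0.0015,0,-0.003,0,80],[0.001,-0.0005,0.0015,0,-0.003,0,70],[0.001,-0.0005,0.0015,0,-0.003,0,64],[0.001,-0.0005,0.0015,0,-0.003,0,60],[0.001,-0.0005,0.0015,0,-0.003,0,50],[0.001,-0.0005,0.0015,0,-0.003,0,50],[0.001,-0.0005,0.0015,0,-0.003,0,50]], "force": 25}}

```text
time: 7.75
tool_pos: [0.5104, 0.0285, 0.0317]
tcp_rot: [2.091, 0.257, -2.089]
wrist_force: [-0.8, -5.0, 5.6]
width: 0.676
```

Emit:
{"api": "jog_arm", "payload": {"rows": [[-0.005,0,0,0,0,0,50],[-0.015,0,0,0,0,0,50],[-0.035,0,0,0,0,0,50],[-0.065,0,0,0,0,0,50],[-0.1,0,0,0,0,0,50],[-0.135,0,0,0,0,0,50],[-0.17,0,0,0,0,0,50],[-0.2,0,0,0,0,0,50],[-0.22,0,0,0,0,0,50],[-0.22,0,0,0,0,0,50],[-0.22,0,0,0,0,0,50],[-0.22,0,0,0,0,0,50]]}}

```text
time: 8.95
tool_pos: [0.5088, 0.0291, 0.2496]
tcp_rot: [2.087, 0.258, -2.093]
wrist_force: [-0.4, 0.3, -2.2]
width: 0.673
```

```bash
python3 -c "
from h import *
shift([.547,-.1595,.251]); t=imaging.read_camera('scene'); w=imaging.read_camera('wrist'); cv2.imwrite('pics/s6.png',t);cv2.imwrite('pics/w6o.png',w)
o=np.zeros((420,800,3),np.uint8); o[:,:500]=w[:,30:530]; o[:300,500:]=cv2.resize(t[70:190,250:370],(300,300)); cv2.imwrite('pics/w6.png',o)
"
```

```text
t 8.95 pos [0.5088 0.0291 0.2496] F [-0.38  0.35 -2.23] w 0.673
shift [-0.0013  0.1922  0.0089] turn [ 0.0006  0.0028 -0.0004]
```

View pics/w6.png

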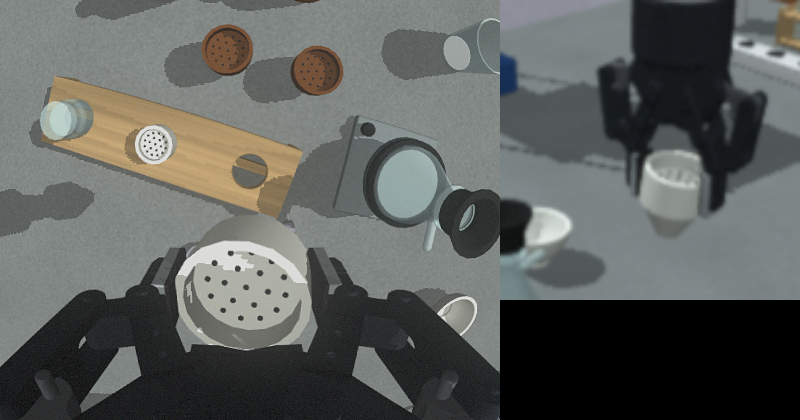

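The funnel is held, with its rim at about (246,290) in the crop, and it looks upright. The hole it left is at (250,170) and the collar is at (467,223). Next I'll refine the collar position from this wrist view.

Run:
```python
from h import *
w=cv2.imread("pics/w6o.png"); s=monitor.read_state()
g=cv2.cvtColor(w,cv2.COLOR_BGR2GRAY).astype(np.float32); c=np.array([498.,221.]); pts=[]
for a in np.radians(np.arange(-90,120,5)):
    d=np.array([np.cos(a),np.sin(a)]); rr=np.arange(14,48,.5); rr=rr[(c[0]+d[0]*rr<558)]
    v=np.array([cv2.getRectSubPix(g,(1,1),tuple(map(float,c+d*r)))[0,0] for r in rr]); k=np.where(v>55)[0]
    if len(k): pts.append(c+d*rr[k[0]])
pts=np.array(pts); print(np.round(pts[::4]).tolist())
from scipy.optimize import least_squares
for z in (.19,.2,.205,.21,.215,.225):
    P=np.array([wonz(p,s,z) for p in pts])[:,:2]
    f=lambda x:np.linalg.norm(P-x[:2],axis=1)-x[2]
    x=least_squares(f,[.547,-.159,.03],loss="soft_l1",f_scale=.001).x; print(z,x.round(4),"rms",np.median(abs(f(x))).round(5))
# upright check of funnel in scene: white mask
t=cv2.imread("pics/s6.png")
print(imaging.camera_params("scene")["T"][:3,3])
```

```text
[[498.0, 207.0], [503.0, 208.0], [518.0, 197.0], [527.0, 204.0], [529.0, 216.0], [528.0, 226.0], [524.0, 236.0], [517.0, 244.0], [508.0, 250.0], [498.0, 236.0], [490.0, 243.0]]
0.19 [ 0.5444 -0.1818  0.025 ] rms 0.00078
0.2 [ 0.5459 -0.1716  0.0239] rms 0.00075
0.205 [ 0.5467 -0.1665  0.0233] rms 0.00074
0.21 [ 0.5475 -0.1615  0.0228] rms 0.00072
0.215 [ 0.5483 -0.1564  0.0222] rms 0.00071
0.225 [ 0.5498 -0.1462  0.0211] rms 0.00068
[1.05577539 0.5676026  0.65678594]
```

Run:
```python
from h import *
from scipy.optimize import least_squares
w=cv2.imread("pics/w6o.png"); s=monitor.read_state()
g=cv2.cvtColor(w,cv2.COLOR_BGR2GRAY).astype(np.float32); c=np.array([498.,222.]); pts=[]
for a in np.radians(np.arange(0,360,5)):
    d=np.array([np.cos(a),np.sin(a)]); rr=np.arange(44,24,-.5)
    v=np.array([cv2.getRectSubPix(g,(1,1),tuple(map(float,c+d*r)))[0,0] for r in rr]); k=np.where(v<45)[0]
    if len(k) and k[0]>0: pts.append(c+d*rr[k[0]])
pts=np.array(pts); print(len(pts),cv2.fitEllipse(pts.astype(np.float32)))
for z in (.195,.2,.205,.21,.215):
    P=np.array([wonz(p,s,z) for p in pts])[:,:2]
    f=lambda x:np.linalg.norm(P-x[:2],axis=1)-x[2]
    x=least_squares(f,[.547,-.159,.03],loss="soft_l1",f_scale=.001).x; print(z,x.round(4),np.median(abs(f(x))).round(5))
# cup rim widest row in tool frame
M=R.from_rotvec(s["tcp_rot"]).as_matrix()
for uv in [(205,280),(205,290),(346,280),(346,290)]:
    o,d=wproj_rays(uv,s); o=M.T@(o-s["tool_pos"]); d=M.T@d; print(uv,(o+d*(-.060-o[0])/d[0]).round(4))
```

```text
26 ((497.4855041503906, 219.00035095214844), (53.66226577758789, 57.94020080566406), 17.749582290649414)
0.195 [ 0.5415 -0.1598  0.032 ] 0.00174
0.2 [ 0.5424 -0.1551  0.0312] 0.0017
0.205 [ 0.5432 -0.1504  0.0305] 0.00166
0.21 [ 0.5441 -0.1457  0.0298] 0.00162
0.215 [ 0.5449 -0.141   0.0291] 0.00158
(205, 280) [-0.06   -0.0281 -0.0098]
(205, 290) [-0.06   -0.0285 -0.0052]
(346, 280) [-0.06    0.0258 -0.0098]
(346, 290) [-0.06    0.0263 -0.0052]
```

The collar is at the frame edge and the fit is poor, so I'll stand off 90 mm from it, where it lies nearer the image centre.

Emit:
{"api": "jog_arm", "payload": {"rows": [[-0.01,0.04,0.02,0,0,0,50],[-0.01,0.09,0.05,0,0,0,50],[-0.01,0.14,0.08,0,0,0,50],[-0.01,0.18,0.1,0,0,0,50],[-0.01,0.192,0.1,0,0,0,50],[-0.01,0.192,0.1,0,0,0,50],[-0.01,0.192,0.1,0,0,0,50],[-0.01,0.192,0.1,0,0,0,50],[-0.01,0.192,0.1,0,0,0,50]]}}

```text
time: 9.95
tool_pos: [0.4587, -0.1804, 0.2595]
tcp_rot: [2.086, 0.26, -2.093]
wrist_force: [-0.5, 0.2, -1.0]
width: 0.672
```

Run:
```python
from h import *
from scipy.optimize import least_squares
for i in range(3): imaging.read_camera("top")
s=monitor.read_state(); w=imaging.read_camera("wrist"); t=imaging.read_camera("scene"); cv2.imwrite("pics/w7.png",w); cv2.imwrite("pics/s7.png",t)
shift([.547,-.1595,.26])
c0=wpix([.547,-.159,.207],s); print("expect",c0)
g=cv2.cvtColor(w,cv2.COLOR_BGR2GRAY); m=((g<38)*255).astype(np.uint8); m[210:]=0
for e,a in blobs(m,150): print(np.round(e[0],1),np.round(e[1],1),round(e[2]),a)
o=cv2.resize(w[20:300,130:430],(640,597)); cv2.imwrite("pics/w7c.png",o)
```

```text
t 10.2 pos [ 0.4589 -0.181   0.26  ] F [-0.32  0.78 -1.8 ] w 0.675
shift [-0.0003  0.0007 -0.0907] turn [ 0.0017  0.0029 -0.0006]
expect [278.07179207  80.79274871]
```

View pics/w7c.png

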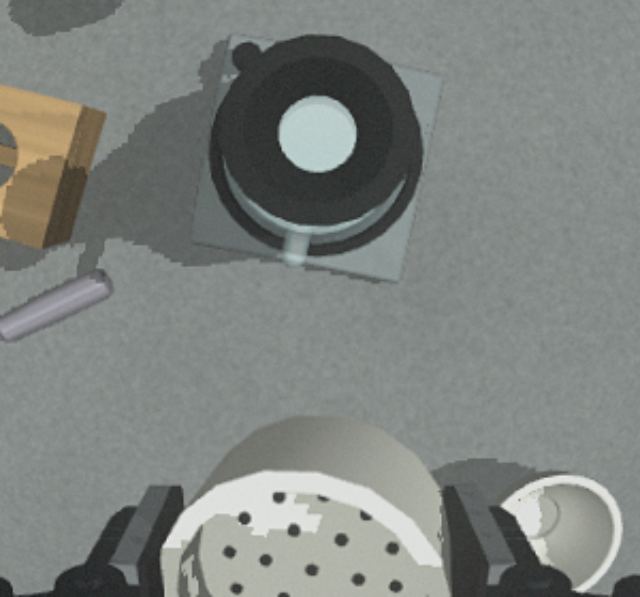

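The collar mouth is centred at crop (319,132), which is pixel (279.5,82) against an expected (278,81). That puts the axis near (0.5463, -0.160). The rim's apparent size gives z = 0.207, which agrees with the triangulation. Next I'll check the funnel's tilt numerically from both views.

Run:
```python
from h import *
w=cv2.imread("pics/w7.png").astype(int); t=cv2.imread("pics/s7.png").astype(int)
d=w[...,2]-w[...,0]; print("bg",w[195,280],"cup",w[225,280],w[245,280])
s=monitor.read_state()
m=(d>2)&(w.max(2)>60)
for y in range(214,252,4):
    k=np.where(m[y,190:350])[0]
    if len(k): print(y,190+k.min(),190+k.max(),(380+k.min()+k.max())/2,len(k))
def pix(P):
    p=imaging.camera_params("scene"); c=np.linalg.inv(p["T"])@np.r_[P,1]; return np.array([p["fx"]*c[0]/c[2]+p["cx"],p["fy"]*c[1]/c[2]+p["cy"]])
P=s["tool_pos"]; a,b=pix(P+[0,0,.060]),pix(P); print("scene rim/underside expect",a,b)
v=(t[...,2]-t[...,0]>-3)&(t.max(2)>90)
x0=int(a[0])
for y in range(int(a[1])-14,int(b[1])+8,2):
    k=np.where(v[y,x0-30:x0+30])[0]
    if len(k): print(y,x0-30+k.min(),x0-30+k.max(),(2*x0-60+k.min()+k.max())/2,len(k))
```

```text
bg [138 139 135] cup [124 130 129] [221 224 223]
218 259 298 278.5 39
222 250 309 279.5 58
226 245 314 279.5 67
230 239 319 279.0 77
234 235 325 280.0 85
238 232 328 280.0 93
242 229 331 280.0 69
246 226 334 280.0 52
250 224 341 282.5 43
scene rim/underside expect [272.06627989  97.80751564] [272.57367437 122.077119  ]
95 263 278 270.5 16
97 262 280 271.0 19
99 262 280 271.0 19
101 262 279 270.5 18
103 262 279 270.5 18
105 262 279 270.5 17
107 261 279 270.0 19
109 262 279 270.5 18
111 262 280 271.0 19
113 264 279 271.5 16
115 265 280 272.5 16
117 266 278 272.0 13
119 267 276 271.5 10
121 268 275 271.5 7
123 272 273 272.5 2
```

```bash
python3 -c "
from h import *
shift([.5463,-.1597,.23])"
```

```text
t 10.2 pos [ 0.4589 -0.181   0.26  ] F [-0.32  0.78 -1.8 ] w 0.675
shift [ 0.0297  0.0007 -0.0901] turn [ 0.0017  0.0029 -0.0006]
```

Emit:
{"api": "jog_arm", "payload": {"rows": [[0,0.0005,-0.02,0.0015,0.003,0,50],[0,0.0005,-0.05,0.0015,0.003,0,50],[0,0.0005,-0.075,0.0015,0.003,0,50],[0,0.0005,-0.09,0.0015,0.003,0,50],[0.01,0.0005,-0.09,0.0015,0.003,0,50],[0.03,0.0005,-0.09,0.0015,0.003,0,50],[0.03,0.0005,-0.09,0.0015,0.003,0,50],[0.03,0.0005,-0.09,0.0015,0.003,0,50],[0.03,0.0005,-0.09,0.0015,0.003,0,50],[0.03,0.0005,-0.09,0.0015,0.003,0,50]]}}

```text
time: 11.2
tool_pos: [0.5465, -0.1599, 0.231]
tcp_rot: [2.092, 0.256, -2.088]
wrist_force: [-0.0, 0.9, -0.8]
width: 0.672
```

```bash
cat > chk.py <<'E'
from h import *
t=imaging.read_camera("scene").astype(int); s=monitor.read_state()
v=(t[...,2]-t[...,0]>-3)&(t.max(2)>90); dk=t.max(2)<45
for y in range(120,172,3):
    k=np.where(v[y,230:272])[0]; q=np.where(dk[y,230:272])[0]
    print(y,"W",(230+k.min(),230+k.max(),len(k)) if len(k) else "-","D",(230+q.min(),230+q.max(),len(q)) if len(q) else "-")
E
python3 -c "
import chk
from h import *
shift([.5463,-.1597,.19])"
```

```text
120 W (np.int64(238), np.int64(255), 18) D (np.int64(236), np.int64(270), 15)
123 W (np.int64(237), np.int64(255), 19) D (np.int64(258), np.int64(265), 8)
126 W (np.int64(237), np.int64(255), 19) D (np.int64(260), np.int64(264), 5)
129 W (np.int64(237), np.int64(255), 19) D (np.int64(260), np.int64(264), 5)
132 W (np.int64(237), np.int64(255), 19) D (np.int64(260), np.int64(264), 5)
135 W (np.int64(238), np.int64(255), 18) D (np.int64(261), np.int64(264), 4)
138 W (np.int64(240), np.int64(255), 16) D -
141 W (np.int64(242), np.int64(255), 14) D -
144 W (np.int64(244), np.int64(253), 10) D -
147 W - D -
150 W - D -
153 W - D (np.int64(240), np.int64(261), 22)
156 W (np.int64(263), np.int64(271), 9) D (np.int64(239), np.int64(261), 23)
159 W (np.int64(261), np.int64(271), 11) D (np.int64(240), np.int64(260), 21)
162 W (np.int64(260), np.int64(271), 12) D (np.int64(241), np.int64(258), 18)
165 W (np.int64(260), np.int64(271), 12) D (np.int64(242), np.int64(258), 17)
168 W (np.int64(261), np.int64(271), 11) D (np.int64(243), np.int64(258), 16)
171 W (np.int64(269), np.int64(271), 3) D -
t 11.25 pos [ 0.5465 -0.1599  0.2309] F [-0.57  0.6  -1.25] w 0.673
shift [ 0.0409 -0.0003  0.0002] turn [-0.0001 -0.0016 -0.0016]
```

Emit:
{"api": "jog_arm", "payload": {"rows": [[0,-0.0015,0.001,0,0,-0.04,50],[0.01,-0.0015,0.001,0,0,-0.04,50],[0.02,-0.0015,0.001,0,0,-0.04,50],[0.03,-0.0015,0.001,0,0,-0.04,50],[0.035,-0.0015,0.001,0,0,-0.04,50],[0.035,-0.0015,0.001,0,0,-0.04,50],[0.035,-0.0015,0.001,0,0,-0.04,50]]}}

```text
time: 11.95
tool_pos: [0.5452, -0.1584, 0.1957]
tcp_rot: [2.104, 0.301, -2.111]
wrist_force: [0.1, 1.3, -1.3]
width: 0.678
```

```bash
python3 -c "
import chk
from h import *
shift([.5463,-.1597,.184])"
```

```text
120 W - D (np.int64(232), np.int64(271), 40)
123 W - D (np.int64(230), np.int64(271), 32)
126 W - D (np.int64(230), np.int64(271), 32)
129 W - D (np.int64(233), np.int64(271), 24)
132 W (np.int64(242), np.int64(251), 7) D (np.int64(237), np.int64(271), 18)
135 W (np.int64(239), np.int64(255), 17) D (np.int64(237), np.int64(268), 13)
138 W (np.int64(239), np.int64(256), 18) D (np.int64(260), np.int64(264), 5)
141 W (np.int64(238), np.int64(256), 19) D (np.int64(261), np.int64(264), 4)
144 W (np.int64(238), np.int64(255), 18) D (np.int64(261), np.int64(265), 5)
147 W (np.int64(239), np.int64(256), 18) D (np.int64(261), np.int64(265), 5)
150 W (np.int64(240), np.int64(256), 17) D (np.int64(262), np.int64(262), 1)
153 W (np.int64(242), np.int64(257), 16) D -
156 W (np.int64(244), np.int64(271), 21) D (np.int64(239), np.int64(261), 8)
159 W (np.int64(261), np.int64(271), 11) D (np.int64(240), np.int64(260), 10)
162 W (np.int64(260), np.int64(271), 12) D (np.int64(241), np.int64(258), 18)
165 W (np.int64(260), np.int64(271), 12) D (np.int64(242), np.int64(258), 17)
168 W (np.int64(260), np.int64(271), 11) D (np.int64(243), np.int64(258), 16)
171 W (np.int64(269), np.int64(271), 3) D -
t 12.0 pos [ 0.5454 -0.1586  0.196 ] F [-0.11  0.9  -0.81] w 0.671
shift [ 0.012   0.0018 -0.0006] turn [ 0.0003 -0.0016  0.0381]
```

Emit:
{"api": "jog_arm", "payload": {"rows": [[0.003,0,0,0,0,0,50],[0.006,0,0,0,0,0,50],[0.008,0,0,0,0,0,50],[0.008,0,0,0,0,0,50]]}}

```text
time: 12.4
tool_pos: [0.5462, -0.1564, 0.1891]
tcp_rot: [2.108, 0.304, -2.109]
wrist_force: [0.3, 7.5, 3.2]
width: 0.676
```

Emit:
{"api": "jog_arm", "payload": {"rows": [[0.001,0,0,0,0,0,50],[0.002,0,0,0,0,0,50],[0.002,0,0,0,0,0,50],[0.002,0,0,0,0,0,50]]}}

```text
time: 12.8
tool_pos: [0.5469, -0.1559, 0.1879]
tcp_rot: [2.11, 0.304, -2.107]
wrist_force: [1.0, 4.8, 4.9]
width: 0.672
```

Emit:
{"api": "jog_arm", "payload": {"rows": [[0,-0.001,0,0,0,0,50],[0,-0.001,0,0,0,0,50],[0.001,-0.001,0,0,0,0,50],[0.001,-0.001,0,0,0,0,50]]}}

```text
time: 13.2
tool_pos: [0.5472, -0.1555, 0.1874]
tcp_rot: [2.111, 0.303, -2.106]
wrist_force: [1.9, 1.1, 3.7]
width: 0.676
```

Emit:
{"api": "jog_arm", "payload": {"rows": [[0.001,-0.0005,0,0,0,0,50],[0.001,-0.0005,0,0,0,0,50],[0.001,-0.0005,0,0,0,0,50]]}}

```text
time: 13.5
tool_pos: [0.5473, -0.1554, 0.1868]
tcp_rot: [2.111, 0.302, -2.105]
wrist_force: [0.9, -0.5, 4.5]
width: 0.672
```

Sideways force is balanced, with about 5 N vertical: the cone is seated. Releasing.

Emit:
{"api": "jog_arm", "payload": {"rows": [[0,0,0,0,0,0,70],[0,0,0,0,0,0,75],[0,0,0,0,0,0,85],[0,0,0,0,0,0,100],[0,0,0,0,0,0,100],[0,0,0,0,0,0,100],[-0.02,0,0,0,0,0,100],[-0.05,0,0,0,0,0,100],[-0.09,0,0,0,0,0,100],[-0.12,0,0,0,0,0.04,100],[-0.12,0,0,0,0,0.04,0],[-0.12,0,0,0,0,0.04,0],[-0.12,0,0,0,0,0.04,0],[-0.12,0,0,0,0,0.04,0],[-0.12,0,0,0,0,0.04,0],[-0.12,0,0,0,0,0.04,0]]}}

```text
time: 15.1
tool_pos: [0.5471, -0.1601, 0.3056]
tcp_rot: [2.098, 0.258, -2.085]
wrist_force: [-0.2, 0.0, -0.2]
width: 0.0
```

```bash
cat > chk2.py <<'E'
from h import *
def scene_funnel():
    t=imaging.read_camera("scene").astype(int)
    v=(t[...,2]-t[...,0]>-3)&(t.max(2)>90); dk=t.max(2)<45
    L=[]
    for y in range(118,170,2):
        k=np.where(v[y,230:262])[0]; q=np.where(dk[y,230:272])[0]
        L.append((y,(230+int(k.min()),230+int(k.max())) if len(k) else 0,(230+int(q.min()),230+int(q.max())) if len(q) else 0))
    for l in L: print(*l,end=" | ")
    print(); return t
E
python3 - <<'E'
from chk2 import *
s=monitor.read_state(); w=imaging.read_camera("wrist"); cv2.imwrite("pics/w8.png",w)
t=scene_funnel()
shift([.5473,-.1554,.30])
print("rim expect",wpix([.547,-.158,.245],s))
d=w.astype(int); g=(((d[...,2]-d[...,0]>-2)&(w.min(2)>170))*255).astype(np.uint8)
g=cv2.morphologyEx(g,cv2.MORPH_CLOSE,np.ones((5,5)))
for e,a in blobs(g,400): print(np.round(e[0],1),np.round(e[1],1),a,wonz(e[0],s,.245).round(4))
o=np.zeros((420,800,3),np.uint8); o[:,:500]=w[:,30:530]; o[:300,500:]=cv2.resize(t[90:190,205:305].astype(np.uint8),(300,300),interpolation=cv2.INTER_CUBIC); cv2.imwrite('pics/w8c.png',o)
E
```

```text
118 0 0 | 120 0 0 | 122 0 0 | 124 0 0 | 126 0 0 | 128 0 0 | 130 0 0 | 132 0 0 | 134 0 0 | 136 0 0 | 138 (244, 257) 0 | 140 (240, 259) 0 | 142 (238, 259) 0 | 144 (238, 260) 0 | 146 (239, 260) 0 | 148 (239, 260) 0 | 150 (239, 260) 0 | 152 (239, 261) 0 | 154 (239, 261) 0 | 156 (239, 259) (261, 261) | 158 (242, 256) (239, 261) | 160 (261, 261) (240, 260) | 162 (261, 261) (241, 259) | 164 (260, 261) (242, 258) | 166 (260, 261) (242, 258) | 168 (260, 261) (242, 259) | 
t 15.2 pos [ 0.5474 -0.1602  0.3061] F [-0.11  0.12  0.14] w 0.004
shift [ 0.0061 -0.0047 -0.0011] turn [-0.0004 -0.0069 -0.0008]
rim expect [274.41919759 208.56734764]
[276.2 206.9] [71.3 74.4] 4162.0 [ 0.5486 -0.159   0.245 ]
[ 69. 142.] [22.  28.7] 493.5 [0.5607 0.0164 0.245 ]
```

The funnel stands nested at scene columns 239–260, against 239–261 for the collar, and its rim is at (0.548,-0.159), centred within about 1 mm. Next I'll press on the cup floor with the shut fingertips; the floor is about z 0.230, so a reported TCP of about 0.203.

```bash
python3 -c "
from h import *
shift([.5472,-.1595,.218])"
```

```text
t 15.2 pos [ 0.5474 -0.1602  0.3061] F [-0.11  0.12  0.14] w 0.004
shift [ 0.0881 -0.0008  0.0006] turn [-0.0004 -0.0069 -0.0008]
```

Emit:
{"api": "jog_arm", "payload": {"rows": [[0.03,-0.0005,0.0005,0,-0.005,0,0],[0.06,-0.0005,0.0005,0,-0.005,0,0],[0.08,-0.0005,0.0005,0,-0.005,0,0],[0.088,-0.0005,0.0005,0,-0.005,0,0],[0.088,-0.0005,0.0005,0,-0.005,0,0],[0.088,-0.0005,0.0005,0,-0.005,0,0],[0.088,-0.0005,0.0005,0,-0.005,0,0],[0.088,-0.0005,0.0005,0,-0.005,0,0]]}}

```text
time: 16.0
tool_pos: [0.5483, -0.1601, 0.2198]
tcp_rot: [2.095, 0.256, -2.086]
wrist_force: [1.1, -0.9, 0.6]
width: -0.002
```

Emit:
{"api": "jog_arm", "payload": {"rows": [[0.003,0,0,0,0,0,0],[0.006,0,0,0,0,0,0],[0.009,0,0,0,0,0,0],[0.011,0,0,0,0,0,0],[0.011,0,0,0,0,0,0]]}}

```text
time: 16.5
tool_pos: [0.5479, -0.1599, 0.208]
tcp_rot: [2.094, 0.256, -2.087]
wrist_force: [0.5, -0.6, -0.6]
width: 0.003
```

Emit:
{"api": "jog_arm", "payload": {"rows": [[0.001,0,0,0,0,0,0],[0.002,0,0,0,0,0,0],[0.003,0,0,0,0,0,0],[0.004,0,0,0,0,0,0]]}}

```text
time: 16.9
tool_pos: [0.5481, -0.16, 0.2051]
tcp_rot: [2.095, 0.256, -2.086]
wrist_force: [-1.5, 0.8, 6.0]
width: 0.002
```

Emit:
{"api": "jog_arm", "payload": {"rows": [[0.001,0,0,0,0,0,0],[0.002,0,0,0,0,0,0],[0.002,0,0,0,0,0,0]]}}

```text
time: 17.2
tool_pos: [0.5482, -0.16, 0.2038]
tcp_rot: [2.095, 0.256, -2.086]
wrist_force: [-2.1, 1.4, 5.4]
width: 0.003
```

Emit:
{"api": "jog_arm", "payload": {"rows": [[0.002,0,0,0,0,0,0],[0.003,0,0,0,0,0,0],[0.004,0,0,0,0,0,0],[0.004,0,0,0,0,0,0],[0.004,0,0,0,0,0,0]]}}

```text
time: 17.7
tool_pos: [0.5482, -0.16, 0.2003]
tcp_rot: [2.095, 0.255, -2.085]
wrist_force: [-2.5, 0.4, 6.9]
width: -0.0
```

Emit:
{"api": "jog_arm", "payload": {"rows": [[0.002,0,0,0,0,0,0],[0.003,0,0,0,0,0,0],[0.004,0,0,0,0,0,0],[0.004,0,0,0,0,0,0],[0.004,0,0,0,0,0,0]]}}

```text
time: 18.2
tool_pos: [0.5483, -0.1601, 0.197]
tcp_rot: [2.095, 0.255, -2.085]
wrist_force: [-3.3, 0.9, 6.8]
width: 0.003
```

Emit:
{"api": "jog_arm", "payload": {"rows": [[0.002,0,0.001,0,0,0,0],[0.003,0,0.001,0,0,0,0],[0.004,0,0.001,0,0,0,0],[0.004,0,0.001,0,0,0,0],[0.004,0,0.001,0,0,0,0]]}}

```text
time: 18.7
tool_pos: [0.5481, -0.1601, 0.1942]
tcp_rot: [2.097, 0.255, -2.083]
wrist_force: [-1.9, 2.7, 6.9]
width: 0.001
```

Emit:
{"api": "jog_arm", "payload": {"rows": [[0.002,0,0,0,0,0,0],[0.003,0,0,0,0,0,0],[0.004,0,0,0,0,0,0],[0.004,0,0,0,0,0,0],[0.004,0,0,0,0,0,0]]}}

```text
time: 19.2
tool_pos: [0.5487, -0.1602, 0.1941]
tcp_rot: [2.099, 0.254, -2.08]
wrist_force: [-7.4, 2.9, 18.9]
width: -0.001
```

Emit:
{"api": "jog_arm", "payload": {"rows": [[0.002,0,0.001,0,0,0,0],[0.002,0,0.001,0,0,0,0]]}}

```text
time: 19.4
tool_pos: [0.5485, -0.1602, 0.1942]
tcp_rot: [2.102, 0.254, -2.078]
wrist_force: [-4.1, 1.4, 10.4]
width: 0.002
```

Run:
```python
from chk2 import *
shift([.5475,-.1595,.194])
t=scene_funnel()
```

```text
t 19.4 pos [ 0.5485 -0.1602  0.1942] F [-4.05  1.39 10.37] w 0.002
shift [ 0.0002 -0.001   0.0008] turn [-0.0003 -0.0109 -0.0048]
118 0 (230, 271) | 120 0 (230, 266) | 122 0 (231, 271) | 124 0 (232, 269) | 126 0 (233, 268) | 128 0 (235, 267) | 130 0 (236, 265) | 132 0 (240, 263) | 134 0 (242, 261) | 136 0 (243, 257) | 138 0 (249, 254) | 140 0 (250, 254) | 142 0 (250, 254) | 144 (241, 259) (250, 254) | 146 (238, 260) (250, 254) | 148 (238, 260) (251, 254) | 150 (239, 260) 0 | 152 (239, 260) 0 | 154 (239, 261) 0 | 156 (239, 261) 0 | 158 (239, 261) 0 | 160 (240, 260) 0 | 162 (241, 258) (260, 261) | 164 (247, 253) (240, 260) | 166 (261, 261) (241, 259) | 168 (260, 261) (242, 259) |
```

Emit:
{"api": "jog_arm", "payload": {"rows": [[0.0025,0,0.0015,0,-0.008,0,0],[0.003,0,0.0015,0,-0.008,0,0],[0.003,0,0.0015,0,-0.008,0,0]]}}

```text
time: 19.75
tool_pos: [0.5484, -0.1603, 0.1942]
tcp_rot: [2.096, 0.252, -2.082]
wrist_force: [-4.2, 3.6, 13.7]
width: 0.0
```

Emit:
{"api": "jog_arm", "payload": {"rows": [[0.0033,-0.0005,0.002,0,-0.004,0,0],[0.0033,-0.0005,0.002,0,-0.004,0,0],[0.0033,-0.0005,0.002,0,-0.004,0,0],[0.0033,-0.0005,0.002,0,-0.004,0,0],[0.0033,-0.0005,0.002,0,-0.004,0,0],[0.0033,-0.0005,0.002,0,-0.004,0,0]]}}

```text
time: 20.35
tool_pos: [0.5483, -0.1603, 0.1942]
tcp_rot: [2.096, 0.251, -2.08]
wrist_force: [-3.1, 2.4, 14.3]
width: -0.001
```

Emit:
{"api": "jog_arm", "payload": {"rows": [[0.0033,0,0.002,0,0,0,0],[0.0033,0,0.002,0,0,0,0],[0.0033,0,0.002,0,0,0,0],[0.0033,0,0.002,0,0,0,0],[0.0033,0,0.002,0,0,0,0],[0.0033,0,0.002,0,0,0,0],[0.0033,0,0.002,0,0,0,0],[0.0033,0,0.002,0,0,0,0],[0.0033,0,0.002,0,0,0,0],[0.0033,0,0.002,0,0,0,0],[0.0033,0,0.002,0,0,0,0],[0.0033,0,0.002,0,0,0,0],[0.0033,0,0.002,0,0,0,0]]}}

```text
time: 21.65
tool_pos: [0.5484, -0.1604, 0.1942]
tcp_rot: [2.102, 0.25, -2.074]
wrist_force: [-2.2, 3.6, 15.0]
width: 0.004
```

z stayed at 0.1942 from 10 to 19 N, so it is on a hard stop, and about 14–15 N was held for over 1.5 s. Letting go straight up.

Emit:
{"api": "jog_arm", "payload": {"rows": [[0.001,0,0,0,0,0,0],[-0.002,0,0,0,0,0,0],[-0.006,0,0,0,0,0,0],[-0.015,0,0,0,0,0,0],[-0.04,0,0,0,-0.015,0,0],[-0.08,0,0,0,-0.015,0,0],[-0.12,0,0,0,-0.015,0,0],[-0.13,0,0.05,0,-0.015,0,0],[-0.13,0,0.09,0,-0.015,0,0],[-0.13,0,0.09,0,-0.015,0,0],[-0.13,0,0.09,0,-0.015,0,0],[-0.13,0,0.09,0,-0.015,0,0]]}}

```text
time: 22.85
tool_pos: [0.4599, -0.1815, 0.3231]
tcp_rot: [2.086, 0.248, -2.089]
wrist_force: [0.3, -1.1, 0.0]
width: 0.003
```

Run:
```python
from chk2 import *
s=monitor.read_state(); w=imaging.read_camera("wrist"); t=scene_funnel().astype(np.uint8); cv2.imwrite("pics/s9.png",t); cv2.imwrite("pics/w9o.png",w)
shift([.5475,-.1595,.3])
o=np.zeros((600,800,3),np.uint8)
o[:400,:400]=cv2.resize(t[110:230,190:310],(400,400),interpolation=cv2.INTER_CUBIC)
o[:400,400:]=cv2.resize(cv2.imread("pics/scene0.png")[110:230,190:310],(400,400),interpolation=cv2.INTER_CUBIC)
o[400:,:400]=cv2.resize(w[20:220,76:476],(400,200)); o[400:,400:]=cv2.resize(t[180:330,250:430],(240,200)) if 0 else cv2.resize(t[190:320,230:490],(400,200))
cv2.imwrite("pics/final.png",o)
```

```text
118 0 0 | 120 0 0 | 122 0 0 | 124 0 0 | 126 0 0 | 128 0 0 | 130 0 0 | 132 0 0 | 134 0 0 | 136 0 0 | 138 0 0 | 140 0 0 | 142 (246, 254) 0 | 144 (240, 259) 0 | 146 (239, 260) 0 | 148 (239, 260) 0 | 150 (239, 260) 0 | 152 (239, 261) 0 | 154 (239, 261) 0 | 156 (239, 261) 0 | 158 (239, 261) 0 | 160 (239, 260) 0 | 162 (241, 258) (260, 261) | 164 (247, 252) (240, 260) | 166 (261, 261) (241, 259) | 168 (260, 261) (242, 259) | 
t 22.95 pos [ 0.4601 -0.1813  0.3227] F [-0.11  0.54 -0.06] w 0.0
shift [ 0.0224 -0.0001 -0.0902] turn [ 0.0004  0.0033 -0.0079]
```

View pics/final.png

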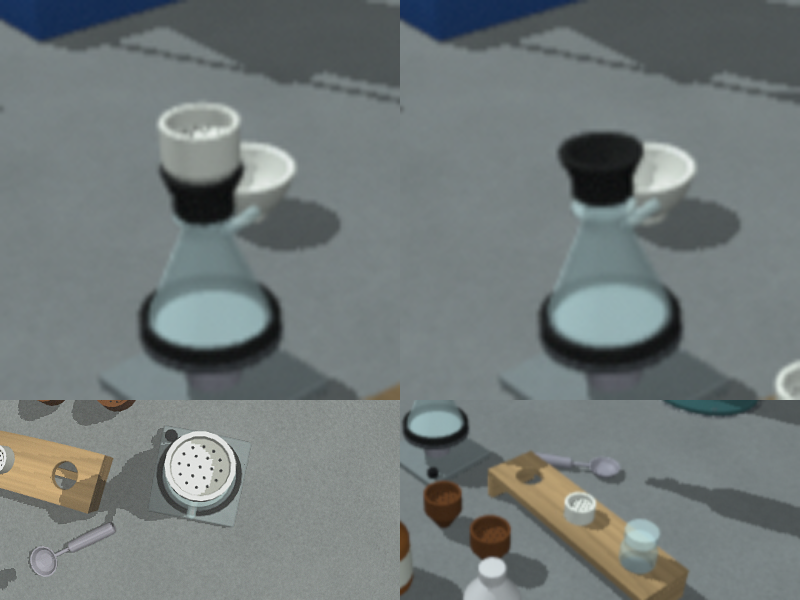

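The final picture shows the funnel upright and centred in the collar at (200,145). The collar's bottom has moved from about row 200 to about 220, closing the bead gap, and the rack, small funnel and jar are unchanged.

```bash
python3 -c "
from workcell import finish_job; print(finish_job())"
```

```text
the job is handed in; nothing more can be done
None
```

The larger funnel is nested in the collar and pressed home, and I handed the job in at about 23 s of the 72 s. No verdict was reported.

**What I did:** I took the larger white funnel out of the rack, seated its cone in the collar and let go. I then pressed on the cup floor with shut fingertips until it met a hard stop after about 11 mm of travel. The tool stayed at z = 0.1942 m between 10 and 19 N. I held about 14–15 N for roughly 1.9 s and lifted straight off.

**Last checks:**
- **Centring:** in the scene picture the cup spans columns 239–261 and the collar rim originally spanned 239–261, so it is upright and centred to about 1 px (2 mm).
- **Collar:** the collar's bottom has moved down over the bead and no gap is visible. I could not read the collar's travel directly, so "fully home" rests on the hard stop and this picture.
- **Bystanders:** the small funnel, jar, spoon, mortar and brown look-alikes look undisturbed. I did not re-check the beaker or the two bottles closely.

**What went wrong or disagreed:**
- **First grasp:** it failed because the fingertips really sit about 27 mm behind the reported TCP. One finger slipped over the rim, tilting the funnel in its hole with up to about 17 N vertical and 16 N sideways, about 23 N combined. That is over the 20 N limit if it counts as a push on the funnel. I saw no damage.
- **Nesting:** sideways force reached about 7.5 N before I recentred.
- **Pressing:** there was a brief peak of 18.9 N vertical with about 8 N sideways, so the combined force was just over 20 N for a moment. The noise in the force reading is about 1 N.

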